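# Snap the lid of the specimen box shut

## Robot

A 6-joint arm with a two-finger parallel gripper is mounted at the origin on a cart in front of the work surface, level with it; the furniture and walls round the work are solid. World frame = base frame: x ahead of the robot, y to its left, z up, the work surface at z = 0. Lengths are in m, angles in rad, forces in N, time in s.
With the tool pointing down it reaches from about 0.25 to 0.725 m from the base axis. Payload 4 kg.
Tool frame: the origin (TCP) lies between the finger pads; the fingertips stand 11 mm ahead of it and the grasp point (between the pads) lies 8 mm behind it (bot.tip_extent is the distance from the TCP to the fingertips, in m); z points along the fingers, y is the line along which they close (so a half turn about z gives the same grasp; the last joint's range is limited). The gripper opens to 85 mm and grips with 20 to 120 N. Pads are 22 mm wide; open, the fingers measure 114 mm over their backs; the gripper's body (76 mm by 85 mm) begins 54 mm behind the grasp point. The pads swing forward as they close: fully open they stand 13 mm farther back than shut.
Start: joints at [-1.284, 0.241, 0.005, 1.335, 0, 1.571], TCP at [0.141, -0.48, 0.217] pointing down, gripper open.
Joint ranges: [-2.72, 2.72], [-1.05, 1.87], [-1.09, 1.28], [-1.99, 2.15], [-1.42, 1.44], [-3.14, 3.14]. Speed limits (rad/s): [2.79, 2.79, 3.14, 3.14, 3.14, 3.14].

## Interface

Orientations are given as a unit quaternion [x, y, z, w].
In Python, from workcell import bot gives the robot as it stands. The module is installed in compiled form; this text tells all that it offers.
- The arm moves only by the tool drive_tool, never from a script. Its argument "rows" is a list of rows, each an object of numbers: "dx", "dy", "dz": the shift along the tool's x, y, z in units of 50 mm (1.0 is 50 mm); "wx", "wy", "wz": the turn, a rotation vector about the tool's x, y, z in units of 5 degrees (1.0 is 5 degrees); "hand": the finger opening in mm, from 0 to 85.4. A call has 1 to 20 rows; each row is the pose to reach, as a shift and turn from the pose commanded when the call began, along the tool's axes at that moment; what a row does not reach only later rows make up. A row lasts 1/10 s, in which the tool goes at most 50 mm and 8.59 degrees, less where a joint would pass 70% of its speed; a pose out of reach is approached as far as the arm can. A call with a gripper value outside its range is refused whole. The fingers move at their own pace and stop on an object; the grip force is fixed at half the most. Time passes only in rows, so rows that repeat a pose let the fingers close. It gives the time, the measured TCP pose, the force, the opening and the grip force at its end, in the units of the state.
- bot.get_obs(): the state, without advancing time (a new reading comes with each control period).
- bot.camera(name): name is "scene" or "top" or "wrist"; returns the picture (400x640x3 uint8, red, green, blue); there is no depth.
- bot.get_calibration(name): a dict with "vfov" (degrees; the focal length in pixels is half the picture's height over the tangent of half this angle, whatever the lens; pixels are square), "cx", "cy" (the principal point, pixels), "origin" and "rotation" of the camera in the world; the wrist camera has in their place "mount" (4x4, takes a point from camera to tool coordinates, whose origin is the TCP and whose axes are the flange's). Camera axes: x right, y up, looking along -z (the intrinsics and any distortion apply to the point x, -y, -z); pixel columns grow to the right and rows downward; lengths in m; the calibration is good to about 2 mm. A picture is of the moment at which its call begins: read the wrist's pose just before it. get_calibration takes no time and is no camera call.
- bot.job_done(): hands the job in; it is judged then, once.
Trained networks look in the newest picture that a camera, given by its name, has taken for a name from the list of things; names that differ only in an ending like _2 or _b are one class to them, and where a whole thing is asked for, a point or a joint stands for the part that bears it (a point fixed in the world has none). Each returns a list of dicts, best first, with "score" (0 to 1); they miss things now and then, are a little off and sometimes report something else, mostly with a low value. They report only what shows in the picture. A call takes as long as a camera call. They do not tell look-alikes from the thing itself.
- bot.look_for(camera, thing): "extent" ([centre column, centre row, width, height] in pixels, round what is visible of it).
- bot.outline_of(camera, thing): "region" (400x640 bool, what is visible of it) and "extent" ([centre column, centre row, width, height] in pixels, round what is visible of it).
The state is a dict: "clock": time; "joint_pos": joint angles; "joint_vel": joint speeds; "tau": joint torques, N m; "eef_pos": TCP position; "tool_rot": TCP orientation; "ft_force": force on the tool from outside, world axes, zero at the start; "ft_torque": the same for the moment, N m; "grip_width": finger opening in m; "grasp_force": force on a finger pad.
Only numpy, scipy, OpenCV 4.12 (cv2) and the standard library are available. Lean on these libraries where they do the work, as an engineer would, in place of code of your own. Each camera call takes 0.05 s, during which the arm holds its last target. There are 200 camera calls.

## Task

The lid of the grey specimen box lies in place, but the four white sections of its rim are still sprung up. Press them down with your fingertips one at a time, in any order, until each one clicks and stays flush with the lid's corners. Only press: do not lift, tip or shove the box, and leave the bottle, the vial and the dish beside it where they are.

Things in the scene. Friction and masses are not known exactly. Their poses are not given: they have to be found in the camera images.
- box: Grey box with a white lid with a clear window, 130 (x) by 170 (y) by 60 mm high, about 0.9 kg, loose on the worktop. Origin: centre of its underside; z up; x points away from the robot, turned up to 0.7 rad either way. The lid's fixed top (window frame, four 32 mm square corners) is level, 60 mm above the origin; between the corners lie four hinged rim sections. Pressing on these does not tip the box.
- section_near (a joint): White rim section on the box's -x side (nearest the robot), 104 x 32 x 4 mm, hinged on its inner edge 34 mm from the box's centre. In rad: 0 = sprung up, outer edge 8 mm above the lid's top; 0.25 = flush, clicked. Resists with about 8 N at its pad at first, less and less up to the click point at 0.15; past it, it pulls itself down and stays; let go earlier, it springs up again.
- section_left (a joint): The same on the box's +y side (left seen from the robot), 64 mm long, 32 mm wide, hinged 54 mm from the box's centre. Same values and click.
- section_far (a joint): The same on the box's +x side (away from the robot), 104 mm long, 32 mm wide, hinged 34 mm from the box's centre. Same values and click.
- section_right (a joint): The same on the box's -y side (right seen from the robot), 64 mm long, 32 mm wide, hinged 54 mm from the box's centre. Same values and click.
- pad_near (a point): Point to press on the near section: on its upper face amid the three thumb ribs, mid-length, 20 mm out from its hinge. It moves with the section: about 5 mm above the lid's top when up, level with the lid's top when clicked. The frame's x points outward, from the box's centre to its rim; y runs along the section.
- pad_left (a point): Point to press on the left section: on its upper face amid the three thumb ribs, mid-length, 20 mm out from its hinge. It moves with the section: about 5 mm above the lid's top when up, level with the lid's top when clicked. The frame's x points outward, from the box's centre to its rim; y runs along the section.
- pad_far (a point): Point to press on the far section: on its upper face amid the three thumb ribs, mid-length, 20 mm out from its hinge. It moves with the section: about 5 mm above the lid's top when up, level with the lid's top when clicked. The frame's x points outward, from the box's centre to its rim; y runs along the section.
- pad_right (a point): Point to press on the right section: on its upper face amid the three thumb ribs, mid-length, 20 mm out from its hinge. It moves with the section: about 5 mm above the lid's top when up, level with the lid's top when clicked. The frame's x points outward, from the box's centre to its rim; y runs along the section.
- dropper: White dropper bottle with white nozzle, 33 mm across, 85 mm high, loose, beside the box's left side. Origin: centre of its underside. To be left alone.
- vial: Clear vial with white cap, 23 mm across, 60 mm high, loose, beside the box's right side. Origin: centre of its underside. To be left alone.
- petri: Petri dish with lid, 68 mm across, 15 mm high, loose, behind the box. Origin: centre of its underside. To be left alone.
There are look-alikes about, which are no part of the job. There is more than one size of the box; the one meant has the size given above.

How it is judged:
On the way, in this order (a step that is already met when the one before it is completed fails the run):
1. a first of the four sections clicked down ((value of joint section_near above 0.22 rad or value of joint section_left above 0.22 rad or value of joint section_far above 0.22 rad or value of joint section_right above 0.22 rad)), for 0.1 s.
2. a second of the four sections clicked down ((value of joint each of section_near, section_left above 0.22 rad or value of joint each of section_near, section_far above 0.22 rad or value of joint each of section_near, section_right above 0.22 rad or value of joint each of section_left, section_far above 0.22 rad or value of joint each of section_left, section_right above 0.22 rad or value of joint each of section_far, section_right above 0.22 rad)), for 0.1 s.
3. a third of the four sections clicked down ((value of joint each of section_near, section_left, section_far above 0.22 rad or value of joint each of section_near, section_left, section_right above 0.22 rad or value of joint each of section_near, section_far, section_right above 0.22 rad or value of joint each of section_left, section_far, section_right above 0.22 rad)), for 0.1 s.
At the end, for the whole second after the job is handed in: All four rim sections are down and clicked (joint above 0.235 of 0.25 rad); the box stands at rest and level on the worktop within 40 mm of where it was; bottle, vial and dish stand upright within 30 mm of where they were (value of joint each of section_near, section_left, section_far, section_right above 0.235 rad and height (world z) of box below 0.005 m and angle between box's own z axis and vertical below 0.05 rad and distance of box from where it was at the start of the episode below 0.04 m and linear speed of box below 0.01 m/s and distance of each of dropper, vial, petri from where it was at the start of the episode below 0.03 m and angle between each of dropper, vial, petri's own z axis and vertical below 0.2 rad); the robot touches nothing.
It fails at once if the box was lifted or tipped (height (world z) of box above 0.012 m or angle between box's own z axis and vertical above 0.12 rad).
It fails at once if the box was shoved more than 40 mm (distance of box from where it was at the start of the episode above 0.04 m).
It fails at once if the bottle, the vial or the dish was moved more than 30 mm, lifted or knocked over (distance of any of dropper, vial, petri from where it was at the start of the episode above 0.03 m or height (world z) of any of dropper, vial, petri above 0.015 m or angle between any of dropper, vial, petri's own z axis and vertical above 0.5 rad).
It also fails if it takes over 54 s, if anything falls off the work surface, if the arm or the gripper's body presses on something with over 40 N, if the wrist force passes 120 N, or if a joint passes its speed limit or range.

## Working session

There is one attempt and no reset: what is moved stays moved. The work goes in short steps, Python scripts to look and compute and a tool call to move; the robot and the scene stay as the last step left them, time stands still between calls to the robot, and variables do not carry over. Pictures are saved under pics/ and viewed, at most 10 in all, crops included, and the job is handed in when it is done.

Besides the shell and the picture viewer there is one more tool, called after "Emit:" as name([rows], argument=value, ...), one row to a line, values as JSON. drive_tool: Moves the arm, as the interface text tells. Its arguments: {"type":"object","properties":{"rows":{"type":"array","items":{"type":"object","properties":{"dx":{"type":"number"},"dy":{"type":"number"},"dz":{"type":"number"},"wx":{"type":"number"},"wy":{"type":"number"},"wz":{"type":"number"},"hand":{"type":"number"}}}}},"required":["rows"]}

```bash
mkdir -p pics; python3 - <<'E'
from workcell import bot
import cv2,numpy as np
o=bot.get_obs();print(o['clock'],o['eef_pos'],o['tool_rot'],o['grip_width'],bot.tip_extent)
for c in ['top','scene']:
    im=bot.camera(c);cv2.imwrite(f'pics/{c}0.png',im[:,:,::-1])
    k=bot.get_calibration(c);print(c,k)
    for t in ['box','section_near','section_left','section_far','section_right','pad_near','dropper','vial','petri']:
        print(t,[(round(d['score'],2),np.round(d['extent']).tolist()) for d in bot.look_for(c,t)][:4])
E
```

```text
0.0 [ 0.1412453  -0.47893562  0.21640087] [ 9.89736679e-01  1.42899212e-01 -1.71140805e-04 -1.04471426e-03] 0.08590398712863273 0.011
top {'vfov': 42.803347663807024, 'cx': 319.61454669082514, 'cy': 196.00049103968755, 'origin': array([0.49906357, 0.05252694, 1.1463359 ]), 'rotation': array([-0.01548309,  0.01948146,  0.71157816, -0.70216613])}
box [(0.88, [402.0, 202.0, 64.0, 55.0]), (0.72, [296.0, 192.0, 91.0, 83.0]), (0.37, [231.0, 198.0, 18.0, 14.0]), (0.18, [286.0, 134.0, 30.0, 31.0])]
section_near [(0.72, [306.0, 211.0, 47.0, 32.0])]
section_left [(0.96, [262.0, 203.0, 24.0, 32.0]), (0.76, [383.0, 210.0, 15.0, 22.0])]
section_far [(0.9, [401.0, 184.0, 36.0, 24.0]), (0.59, [286.0, 168.0, 51.0, 33.0])]
section_right [(0.76, [325.0, 179.0, 25.0, 25.0]), (0.5, [430.0, 194.0, 15.0, 23.0]), (0.4, [284.0, 169.0, 51.0, 30.0])]
pad_near [(0.9, [303.0, 212.0, 45.0, 32.0]), (0.9, [412.0, 217.0, 34.0, 21.0]), (0.54, [286.0, 132.0, 28.0, 29.0])]
dropper [(0.77, [230.0, 199.0, 18.0, 13.0])]
vial [(0.45, [346.0, 150.0, 11.0, 13.0])]
petri [(0.85, [284.0, 133.0, 30.0, 30.0])]
scene {'vfov': 46
[... 201 characters left out ...]
[(0.98, [289.0, 240.0, 112.0, 104.0]), (0.8, [401.0, 201.0, 74.0, 66.0]), (0.52, [313.0, 241.0, 43.0, 41.0]), (0.27, [315.0, 203.0, 37.0, 23.0])]
section_near [(0.85, [312.0, 240.0, 47.0, 46.0]), (0.69, [415.0, 204.0, 33.0, 23.0])]
section_left [(0.74, [265.0, 255.0, 41.0, 26.0]), (0.63, [385.0, 207.0, 29.0, 19.0])]
section_far [(0.92, [268.0, 214.0, 52.0, 44.0]), (0.63, [386.0, 186.0, 25.0, 24.0])]
section_right [(0.55, [414.0, 179.0, 26.0, 14.0])]
pad_near [(0.84, [417.0, 202.0, 29.0, 26.0]), (0.69, [311.0, 242.0, 45.0, 40.0]), (0.64, [314.0, 204.0, 39.0, 23.0])]
dropper [(0.97, [223.0, 274.0, 26.0, 39.0])]
vial [(0.62, [319.0, 186.0, 7.0, 22.0])]
petri [(0.91, [252.0, 206.0, 27.0, 29.0])]
```

View pics/top0.png

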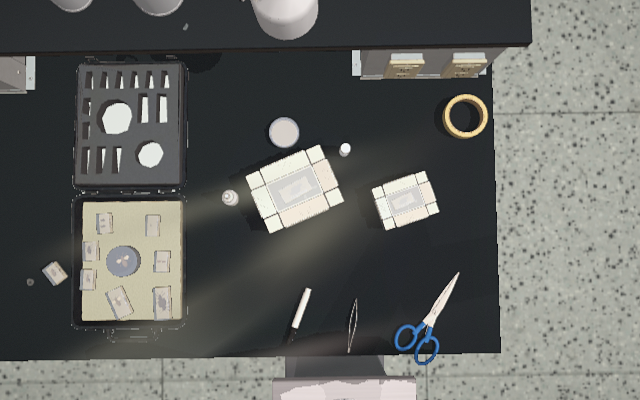

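View pics/scene0.png

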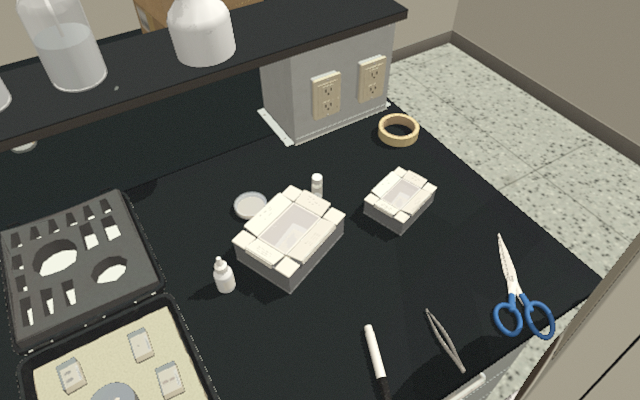

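The top picture shows two candidates for the box: a large one at (296,190) and a small one at (403,201). The dropper, vial and petri sit around the large one, so I'll check its size.

```bash
cat > h.py <<'E'
from workcell import bot
import cv2,numpy as np
from scipy.spatial.transform import Rotation as R
def cam(name,o=None):
    k=bot.get_calibration(name); f=200/np.tan(np.radians(k['vfov']/2))
    if name=='wrist':
        m=np.array(k['mount']);Rt=R.from_quat(o['tool_rot']).as_matrix()
        Rc=Rt@m[:3,:3];oc=Rt@m[:3,3]+o['eef_pos']
    else:
        r=np.array(k['rotation']);Rc=R.from_quat(r).as_matrix() if r.size==4 else r;oc=k['origin']
    return f,k['cx'],k['cy'],Rc,oc
def back(c,uv,z):
    f,cx,cy,Rc,oc=c;uv=np.atleast_2d(uv).astype(float)
    d=np.c_[(uv[:,0]-cx)/f,-(uv[:,1]-cy)/f,-np.ones(len(uv))]@Rc.T
    return oc+d*((z-oc[2])/d[:,2])[:,None]
def proj(c,P):
    f,cx,cy,Rc,oc=c;q=(np.atleast_2d(P)-oc)@Rc
    return np.c_[cx-f*q[:,0]/q[:,2],cy+f*q[:,1]/q[:,2]]
def boxpts(x,y,a,pts):
    pts=np.array(pts,float);c,s=np.cos(a),np.sin(a)
    return np.c_[x+c*pts[:,0]-s*pts[:,1],y+s*pts[:,0]+c*pts[:,1],pts[:,2]]
PADS=[[-.054,0,.065],[0,.074,.065],[.054,0,.065],[0,-.074,.065]]
CORN=[[-.065,-.085,.06],[-.065,.085,.06],[.065,.085,.06],[.065,-.085,.06]]
E
python3 - <<'E'
from h import *
im=cv2.imread('pics/top0.png');c=cam('top')
g=im.min(2);m=(g>100).astype(np.uint8)
n,l,st,ce=cv2.connectedComponentsWithStats(m)
for seed in [(296,160),(403,180)]:
    i=l[seed[1]+2,seed[0]]
    i=max(set(l[seed[1]-12:seed[1]+30,seed[0]-10:seed[0]+10].ravel())-{0},key=lambda j:st[j,4])
    r=cv2.minAreaRect(np.argwhere(l==i)[:,::-1].astype(np.float32))
    w=back(c,cv2.boxPoints(r),.062);print(seed,st[i],np.round(w,3).tolist(),[round(np.linalg.norm(w[j]-w[j-1]),4) for j in range(4)])
    ctr=w.mean(0)
    e=[w[j]-w[j-1] for j in range(4)];L=max(e[:2],key=np.linalg.norm);L=L if L[1]>0 else -L
    a=np.arctan2(-L[0],L[1]);print('ctr',ctr,'yaw',a)
    if seed[0]==296: B=(ctr[0],ctr[1],a)
print('pads',np.round(boxpts(*B,PADS),3).tolist())
for t,uv,z in [('drop',(230,198),.07),('vial',(345,149),.055),('petri',(284,133),.012)]:print(t,back(c,uv,z).round(3))
out=[]
for n in ['top','scene']:
    im=cv2.imread(f'pics/{n}0.png');c=cam(n);S=4
    u0=np.array([230,120]) if n=='top' else np.array([210,170])
    cr=cv2.resize(im[u0[1]:u0[1]+130,u0[0]:u0[0]+135],None,fx=3,fy=3,interpolation=cv2.INTER_CUBIC)
    q=((proj(c,boxpts(*B,CORN))-u0+.5)*3).astype(int);cv2.polylines(cr,[q],1,(0,0,255),1)
    for i,p in enumerate(((proj(c,boxpts(*B,PADS))-u0+.5)*3).astype(int)):cv2.circle(cr,tuple(int(v) for v in p),3,[(0,0,255),(0,200,0),(255,0,0),(0,200,255)][i],-1)
    out.append(cr)
cv2.imwrite('pics/c1.png',np.hstack(out)[:, :800])
E
```

```text
(296, 160) [ 246  145   98   89 5310] [[0.6, 0.209, 0.062], [0.669, 0.043, 0.062], [0.539, -0.01, 0.062], [0.471, 0.155, 0.062]] [np.float64(0.1398), np.float64(0.1795), np.float64(0.1404), np.float64(0.1785)]
ctr [0.56957324 0.09930856 0.062     ] yaw 0.3944914712775965
(403, 180) [ 372  171   68   60 2600] [[0.568, -0.061, 0.062], [0.608, -0.18, 0.062], [0.515, -0.21, 0.062], [0.476, -0.091, 0.062]] [np.float64(0.0971), np.float64(0.126), np.float64(0.0974), np.float64(0.1255)]
ctr [ 0.54168109 -0.13565058  0.062     ] yaw 0.323455618453841
pads [[0.52, 0.079, 0.065], [0.541, 0.168, 0.065], [0.619, 0.12, 0.065], [0.598, 0.031, 0.065]]
drop [[0.551 0.235 0.07 ]]
vial [[ 0.654 -0.01   0.055]]
petri [[0.697 0.124 0.012]]
```

View pics/c1.png

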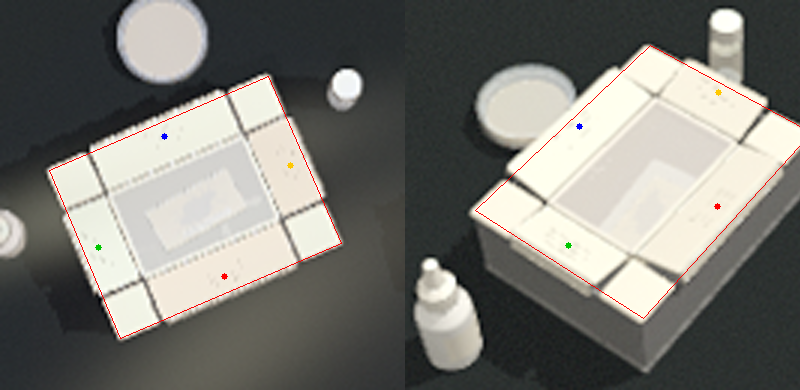

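The large box fits: its outline is about 130x170 plus the sprung rims, while the other measures about 97x126. In the crop, the projected pads land on the thumb ribs. Next I compute the moves.

```bash
cat >> h.py <<'E'
def go(x,y,z,yaw):
    o=bot.get_obs();r=R.from_quat(o['tool_rot'])
    d=r.inv().apply(np.array([x,y,z])-o['eef_pos'])/.05
    t=R.from_matrix(np.array([[np.cos(yaw),np.sin(yaw),0],[np.sin(yaw),-np.cos(yaw),0],[0,0,-1]]))
    print('d',d.round(3),'w',(np.degrees((r.inv()*t).as_rotvec())/5).round(3))
E
python3 -c "
from h import *
go(.48,.07,.25,.3945);print(bot.get_calibration('wrist'))"
```

```text
d [ 9.604 -8.627 -0.654] w [-0.    -0.    -1.235]
{'vfov': 64.98662733503917, 'cx': 324.2074138971939, 'cy': 197.33351884692863, 'mount': array([[-5.76520898e-05,  9.55207660e-01,  2.95936348e-01,
         7.63361530e-02],
       [ 9.99999998e-01,  6.66844172e-05, -2.04279619e-05,
        -6.90754051e-04],
       [-3.92472886e-05,  2.95936347e-01, -9.55207662e-01,
        -1.56966620e-01],
       [ 0.00000000e+00,  0.00000000e+00,  0.00000000e+00,
         1.00000000e+00]])}
```

Emit:
drive_tool([
  {"dx":0.6,"dy":-0.5,"dz":-0.6,"hand":0},
  {"dx":1.2,"dy":-1.1,"dz":-0.65,"hand":0},
  {"dx":1.8,"dy":-1.6,"dz":-0.65,"wz":-0.2,"hand":0},
  {"dx":2.4,"dy":-2.2,"dz":-0.65,"wz":-0.3,"hand":0},
  {"dx":3.0,"dy":-2.7,"dz":-0.65,"wz":-0.4,"hand":0},
  {"dx":3.6,"dy":-3.2,"dz":-0.65,"wz":-0.5,"hand":0},
  {"dx":4.2,"dy":-3.8,"dz":-0.65,"wz":-0.6,"hand":0},
  {"dx":4.8,"dy":-4.3,"dz":-0.65,"wz":-0.7,"hand":0},
  {"dx":5.4,"dy":-4.9,"dz":-0.65,"wz":-0.8,"hand":0},
  {"dx":6.0,"dy":-5.4,"dz":-0.65,"wz":-0.9,"hand":0},
  {"dx":6.6,"dy":-5.9,"dz":-0.65,"wz":-1.0,"hand":0},
  {"dx":7.2,"dy":-6.5,"dz":-0.65,"wz":-1.1,"hand":0},
  {"dx":7.8,"dy":-7.0,"dz":-0.65,"wz":-1.24,"hand":0},
  {"dx":8.4,"dy":-7.5,"dz":-0.65,"wz":-1.24,"hand":0},
  {"dx":9.0,"dy":-8.1,"dz":-0.65,"wz":-1.24,"hand":0},
  {"dx":9.6,"dy":-8.63,"dz":-0.65,"wz":-1.24,"hand":0},
  {"dx":9.6,"dy":-8.63,"dz":-0.65,"wz":-1.24,"hand":0},
  {"dx":9.6,"dy":-8.63,"dz":-0.65,"wz":-1.24,"hand":0},
])

```text
invalid input at $.rows[0]: expected keys dx, dy, dz, wx, wy, wz, hand
```

```bash
python3 - <<'E'
from h import *
o=bot.get_obs();im=bot.camera('wrist')[:,:,::-1].copy();cv2.imwrite('pics/w_raw.png',im)
print(o['eef_pos'],o['tool_rot'],o['ft_force'],o['joint_pos'].round(2) if hasattr(o['joint_pos'],'round') else o['joint_pos'])
np.savez('w.npz',p=o['eef_pos'],q=o['tool_rot'])
c=cam('wrist',o);B=(.5696,.0993,.3945)
q=proj(c,boxpts(*B,CORN));p=proj(c,boxpts(*B,PADS));print(q.round(),p.round())
cv2.polylines(im,[q.astype(int)],1,(0,0,255),1)
for u in p: cv2.circle(im,tuple(int(v) for v in u),3,(0,0,255),-1)
for t in ['pad_near','pad_left','pad_far','pad_right']:
    bot_l=bot.look_for('wrist',t);print(t,[(round(d['score'],2),np.round(d['extent']).tolist()) for d in bot_l][:3])
cv2.imwrite('pics/w1.png',im)
E
```

```text
[ 0.14142506 -0.47956318  0.21730093] [ 9.89739115e-01  1.42886261e-01  5.15098187e-06 -1.82902037e-05] [-0.09356065  0.36636189  0.24578191] [-1.28  0.24  0.    1.34  0.    1.57]
[[ -310.  -760.]
 [ -595.  -699.]
 [ -884. -1234.]
 [ -529. -1335.]] [[ -495.  -791.]
 [ -735.  -971.]
 [ -720. -1273.]
 [ -452. -1042.]]
pad_near []
pad_left []
pad_far []
pad_right []
```

View pics/w1.png

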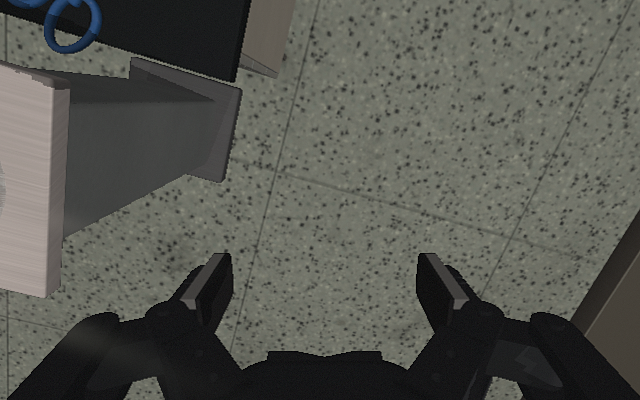

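The call was refused because every key is required, so the arm hasn't moved and the picture shows only the floor and the open fingers. I'll send it again with all keys.

Emit:
drive_tool([
  {"dx":0.6,"dy":-0.5,"dz":-0.6,"wx":0,"wy":0,"wz":0,"hand":0},
  {"dx":1.2,"dy":-1.1,"dz":-0.65,"wx":0,"wy":0,"wz":0,"hand":0},
  {"dx":1.8,"dy":-1.6,"dz":-0.65,"wx":0,"wy":0,"wz":-0.2,"hand":0},
  {"dx":2.4,"dy":-2.2,"dz":-0.65,"wx":0,"wy":0,"wz":-0.3,"hand":0},
  {"dx":3.0,"dy":-2.7,"dz":-0.65,"wx":0,"wy":0,"wz":-0.4,"hand":0},
  {"dx":3.6,"dy":-3.2,"dz":-0.65,"wx":0,"wy":0,"wz":-0.5,"hand":0},
  {"dx":4.2,"dy":-3.8,"dz":-0.65,"wx":0,"wy":0,"wz":-0.6,"hand":0},
  {"dx":4.8,"dy":-4.3,"dz":-0.65,"wx":0,"wy":0,"wz":-0.7,"hand":0},
  {"dx":5.4,"dy":-4.9,"dz":-0.65,"wx":0,"wy":0,"wz":-0.8,"hand":0},
  {"dx":6.0,"dy":-5.4,"dz":-0.65,"wx":0,"wy":0,"wz":-0.9,"hand":0},
  {"dx":6.6,"dy":-5.9,"dz":-0.65,"wx":0,"wy":0,"wz":-1.0,"hand":0},
  {"dx":7.2,"dy":-6.5,"dz":-0.65,"wx":0,"wy":0,"wz":-1.1,"hand":0},
  {"dx":7.8,"dy":-7.0,"dz":-0.65,"wx":0,"wy":0,"wz":-1.24,"hand":0},
  {"dx":8.4,"dy":-7.5,"dz":-0.65,"wx":0,"wy":0,"wz":-1.24,"hand":0},
  {"dx":9.0,"dy":-8.1,"dz":-0.65,"wx":0,"wy":0,"wz":-1.24,"hand":0},
  {"dx":9.6,"dy":-8.63,"dz":-0.65,"wx":0,"wy":0,"wz":-1.24,"hand":0},
  {"dx":9.6,"dy":-8.63,"dz":-0.65,"wx":0,"wy":0,"wz":-1.24,"hand":0},
  {"dx":9.6,"dy":-8.63,"dz":-0.65,"wx":0,"wy":0,"wz":-1.24,"hand":0},
])

```text
clock: 3.05
eef_pos: [0.4796, 0.0706, 0.2493]
tool_rot: [0.98, 0.197, -0.001, 0.0]
ft_force: [-0.2, 0.2, 0.1]
grip_width: 0.0
grasp_force: 0.0
```

```bash
python3 - <<'E'
from h import *
o=bot.get_obs();im=bot.camera('wrist')[:,:,::-1].copy();cv2.imwrite('pics/w_raw.png',im)
print(o['clock'],o['eef_pos'],np.round(o['joint_pos'],2))
c=cam('wrist',o);B=(.5696,.0993,.3945)
q=proj(c,boxpts(*B,CORN));p=proj(c,boxpts(*B,PADS));print(q.round().tolist(),p.round().tolist())
cv2.polylines(im,[q.astype(int)],1,(0,0,255),1)
for u in p: cv2.circle(im,tuple(int(v) for v in u),3,(0,0,255),-1)
cv2.imwrite('pics/w2.png',im)
E
```

```text
3.05 [0.47960992 0.07060673 0.24932286] [ 0.15  0.2   0.04  1.41 -0.    2.89]
[[410.0, 145.0], [255.0, 145.0], [246.0, 11.0], [421.0, 11.0]] [[332.0, 135.0], [260.0, 81.0], [334.0, 22.0], [405.0, 82.0]]
```

View pics/w2.png

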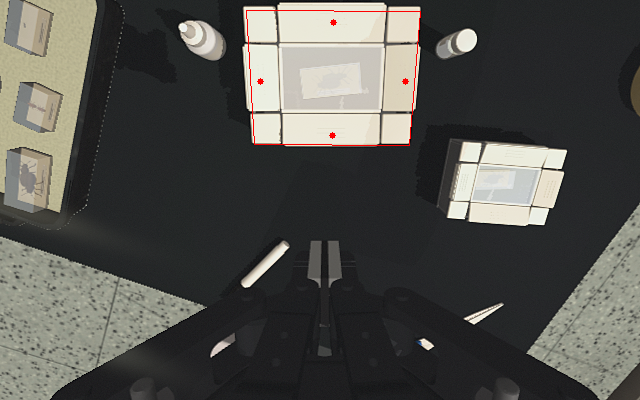

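The wrist view agrees with the estimate to about 3 mm: near pad at (332,135), left (258,81), far (332,22), right (403,82). Next I work out the pressing offsets.

```bash
python3 - <<'E'
from h import *
for p in boxpts(.5696,.0993,.3945,PADS):
    print(p.round(3));go(p[0],p[1],.1,.3945);go(p[0],p[1],.0705,.3945)
E
```

```text
[0.52  0.079 0.065]
d [0.818 0.151 2.989] w [0.001 0.015 0.011]
d [0.819 0.151 3.579] w [0.001 0.015 0.011]
[0.541 0.168 0.065]
d [ 1.9   -1.328  2.988] w [0.001 0.015 0.011]
d [ 1.9   -1.328  3.578] w [0.001 0.015 0.011]
[0.619 0.12  0.065]
d [2.978 0.153 2.986] w [0.001 0.015 0.011]
d [2.979 0.153 3.576] w [0.001 0.015 0.011]
[0.598 0.031 0.065]
d [1.897 1.632 2.988] w [0.001 0.015 0.011]
d [1.897 1.632 3.578] w [0.001 0.015 0.011]
```

Emit:
drive_tool([
  {"dx":0.4,"dy":0.15,"dz":0.7,"wx":0,"wy":0,"wz":0,"hand":0},
  {"dx":0.82,"dy":0.15,"dz":1.4,"wx":0,"wy":0,"wz":0,"hand":0},
  {"dx":0.82,"dy":0.15,"dz":2.1,"wx":0,"wy":0,"wz":0,"hand":0},
  {"dx":0.82,"dy":0.15,"dz":2.8,"wx":0,"wy":0,"wz":0,"hand":0},
  {"dx":0.82,"dy":0.15,"dz":3.1,"wx":0,"wy":0,"wz":0,"hand":0},
  {"dx":0.82,"dy":0.15,"dz":3.3,"wx":0,"wy":0,"wz":0,"hand":0},
  {"dx":0.82,"dy":0.15,"dz":3.4,"wx":0,"wy":0,"wz":0,"hand":0},
  {"dx":0.82,"dy":0.15,"dz":3.45,"wx":0,"wy":0,"wz":0,"hand":0},
  {"dx":0.82,"dy":0.15,"dz":3.5,"wx":0,"wy":0,"wz":0,"hand":0},
  {"dx":0.82,"dy":0.15,"dz":3.53,"wx":0,"wy":0,"wz":0,"hand":0},
  {"dx":0.82,"dy":0.15,"dz":3.56,"wx":0,"wy":0,"wz":0,"hand":0},
  {"dx":0.82,"dy":0.15,"dz":3.56,"wx":0,"wy":0,"wz":0,"hand":0},
])

```text
clock: 4.3
eef_pos: [0.5206, 0.079, 0.072]
tool_rot: [0.981, 0.196, 0.0, 0.0]
ft_force: [0.2, 0.1, 0.4]
grip_width: -0.0002
grasp_force: 0.0
```

Emit:
drive_tool([
  {"dx":0,"dy":0,"dz":0.02,"wx":0,"wy":0,"wz":0,"hand":0},
  {"dx":0,"dy":0,"dz":0.04,"wx":0,"wy":0,"wz":0,"hand":0},
  {"dx":0,"dy":0,"dz":0.04,"wx":0,"wy":0,"wz":0,"hand":0},
])

```text
clock: 4.6
eef_pos: [0.5204, 0.079, 0.0697]
tool_rot: [0.981, 0.196, -0.0, -0.0]
ft_force: [-0.5, -0.0, 0.3]
grip_width: 0.0001
grasp_force: 0.0
```

Emit:
drive_tool([
  {"dx":0,"dy":0,"dz":0.02,"wx":0,"wy":0,"wz":0,"hand":0},
  {"dx":0,"dy":0,"dz":0.03,"wx":0,"wy":0,"wz":0,"hand":0},
  {"dx":0,"dy":0,"dz":0.03,"wx":0,"wy":0,"wz":0,"hand":0},
])

```text
clock: 4.9
eef_pos: [0.5204, 0.0789, 0.0682]
tool_rot: [0.981, 0.196, -0.0, -0.0]
ft_force: [-0.2, 0.2, 0.1]
grip_width: 0.0001
grasp_force: 0.0
```

```bash
python3 - <<'E'
from h import *
o=bot.get_obs();a=bot.camera('wrist')[:,:,::-1];b=bot.camera('scene')[:,:,::-1]
print(o['eef_pos'],o['ft_force'])
b=cv2.resize(b[150:310,200:360],(400,400),interpolation=cv2.INTER_CUBIC)
a=cv2.resize(a[150:350,220:420],(400,400),interpolation=cv2.INTER_CUBIC)
cv2.imwrite('pics/n1.png',np.hstack([a,b]))
E
```

```text
[0.52041856 0.07892207 0.06818151] [-0.24964216  0.15030551  0.11767378]
```

View pics/n1.png

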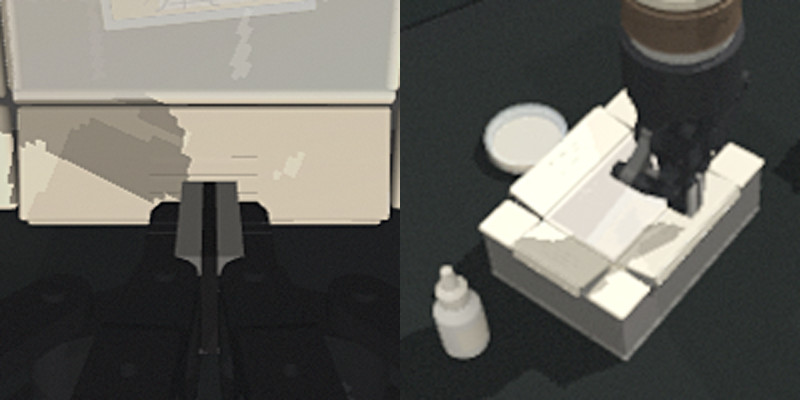

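Contact hasn't registered yet: the tip stands amid the ribs, and the near section still looks raised in the scene view. I'll lower further in small steps and watch the force.

Emit:
drive_tool([
  {"dx":0,"dy":0,"dz":0.02,"wx":0,"wy":0,"wz":0,"hand":0},
  {"dx":0,"dy":0,"dz":0.04,"wx":0,"wy":0,"wz":0,"hand":0},
  {"dx":0,"dy":0,"dz":0.04,"wx":0,"wy":0,"wz":0,"hand":0},
])

```text
clock: 5.3
eef_pos: [0.5204, 0.0789, 0.0661]
tool_rot: [0.981, 0.196, -0.0, 0.0]
ft_force: [0.2, -0.1, 0.0]
grip_width: 0.0001
grasp_force: 0.0
```

Emit:
drive_tool([
  {"dx":0,"dy":0,"dz":0.02,"wx":0,"wy":0,"wz":0,"hand":0},
  {"dx":0,"dy":0,"dz":0.04,"wx":0,"wy":0,"wz":0,"hand":0},
  {"dx":0,"dy":0,"dz":0.04,"wx":0,"wy":0,"wz":0,"hand":0},
])

```text
clock: 5.6
eef_pos: [0.5204, 0.0789, 0.0641]
tool_rot: [0.981, 0.196, -0.0, -0.0]
ft_force: [-1.0, -0.1, 0.0]
grip_width: 0.0002
grasp_force: 0.0
```

```bash
python3 - <<'E'
from h import *
o=bot.get_obs();c=cam('wrist',o);r=R.from_quat(o['tool_rot'])
for x in (-.011,0,.011):
  for z in (-.02,-.01,0,.011):
    print(x,z,proj(c,r.apply([x,0,z])+o['eef_pos']).round(1)[0])
print('pad z.065/.060',proj(c,boxpts(.5696,.0993,.3945,[[-.054,0,.065],[-.054,0,.06],[-.034,0,.06],[-.066,0,.068],[-.066,0,.06],[-.065,.08,.06],[-.033,.08,.06],[-.065,-.08,.06],[-.033,-.08,.06]])).round(1).tolist())
a=bot.camera('wrist')[:,:,::-1];b=bot.camera('scene')[:,:,::-1];print(bot.get_obs()['ft_force'])
a=cv2.resize(a[140:300,200:440],(480,320),interpolation=cv2.INTER_CUBIC)
b=cv2.resize(b[210:290,270:350],(320,320),interpolation=cv2.INTER_CUBIC)
cv2.imwrite('pics/n2.png',np.hstack([a,b]))
E
```

```text
-0.011 -0.02 [325.4 283.4]
-0.011 -0.01 [325.4 272.9]
-0.011 0 [325.3 263.5]
-0.011 0.011 [325.2 254.3]
0 -0.02 [325.5 263.7]
0 -0.01 [325.4 254.1]
0 0 [325.3 245.6]
0 0.011 [325.3 237.3]
0.011 -0.02 [325.5 243.2]
0.011 -0.01 [325.4 234.7]
0.011 0 [325.3 227.1]
0.011 0.011 [325.3 219.6]
pad z.065/.060 [[325.5, 247.5], [325.5, 243.5], [325.6, 210.0], [325.5, 269.8], [325.5, 262.6], [185.9, 261.0], [178.2, 208.2], [465.1, 261.1], [472.9, 208.3]]
[-0.85859337  0.42043408 -0.6493861 ]
```

View pics/n2.png

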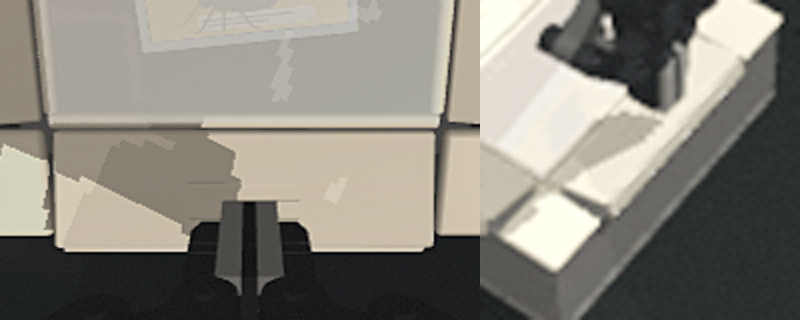

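Emit:
drive_tool([
  {"dx":0,"dy":0,"dz":0.02,"wx":0,"wy":0,"wz":0,"hand":0},
  {"dx":0,"dy":0,"dz":0.04,"wx":0,"wy":0,"wz":0,"hand":0},
  {"dx":0,"dy":0,"dz":0.04,"wx":0,"wy":0,"wz":0,"hand":0},
])

```text
clock: 6.0
eef_pos: [0.5203, 0.0789, 0.0621]
tool_rot: [0.981, 0.196, -0.0, -0.0]
ft_force: [0.4, -0.1, -0.7]
grip_width: 0.0002
grasp_force: 0.0
```

Emit:
drive_tool([
  {"dx":0,"dy":0,"dz":0.02,"wx":0,"wy":0,"wz":0,"hand":0},
  {"dx":0,"dy":0,"dz":0.04,"wx":0,"wy":0,"wz":0,"hand":0},
  {"dx":0,"dy":0,"dz":0.06,"wx":0,"wy":0,"wz":0,"hand":0},
  {"dx":0,"dy":0,"dz":0.06,"wx":0,"wy":0,"wz":0,"hand":0},
])

```text
clock: 6.4
eef_pos: [0.5203, 0.0789, 0.0591]
tool_rot: [0.981, 0.196, -0.0, -0.0]
ft_force: [-0.4, 0.3, -0.3]
grip_width: -0.0001
grasp_force: 0.0
```

```bash
python3 - <<'E'
from h import *
c=cam('scene')
for z in (.05,.053,.06,.065,.07,.08,.09): print(z,proj(c,[.5203,.0789,z]).round(1)[0])
print('pads',proj(c,boxpts(.5696,.0993,.3945,PADS)).round(1).tolist())
print('near outer edge up/down L,R',proj(c,boxpts(.5696,.0993,.3945,[[-.066,.05,.068],[-.066,.05,.06],[-.066,-.05,.068],[-.066,-.05,.06]])).round(1).tolist())
b=bot.camera('scene')[:,:,::-1];o=bot.get_obs();print(o['eef_pos'],o['ft_force'],o['ft_torque'])
b0=cv2.imread('pics/scene0.png')
f=lambda b:cv2.resize(b[205:305,240:340],(400,400),interpolation=cv2.INTER_CUBIC)
cv2.imwrite('pics/n3.png',np.hstack([f(b0),f(b)]))
E
```

```text
0.05 [313.6 243.3]
0.053 [313.5 242.3]
0.06 [313.5 240. ]
0.065 [313.4 238.3]
0.07 [313.4 236.6]
0.08 [313.3 233.2]
0.09 [313.2 229.6]
pads [[313.8, 238.4], [263.9, 251.3], [267.8, 211.7], [314.1, 200.4]]
near outer edge up/down L,R [[302.0, 259.4], [302.2, 262.1], [335.2, 222.9], [335.2, 225.6]]
[0.52039887 0.07892207 0.05915358] [-0.17693425 -0.423806    0.1107742 ] [-0.0588775   0.02925293 -0.02666105]
```

View pics/n3.png

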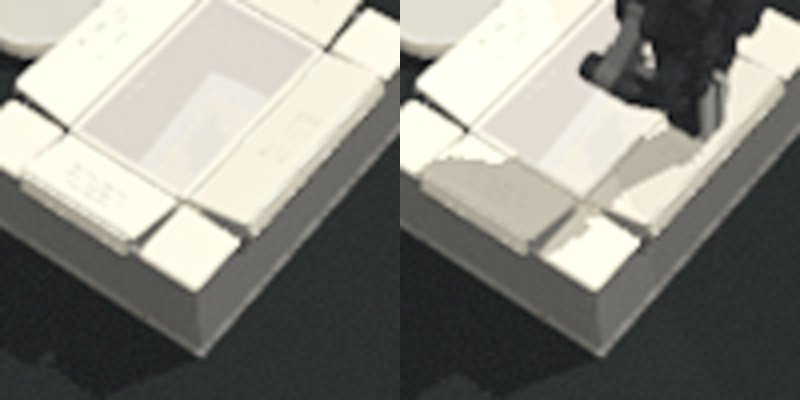

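The near section is still up, and visually the tip is just above it. I'll keep going down, with the force as the guide.

Emit:
drive_tool([
  {"dx":0,"dy":0,"dz":0.03,"wx":0,"wy":0,"wz":0,"hand":0},
  {"dx":0,"dy":0,"dz":0.06,"wx":0,"wy":0,"wz":0,"hand":0},
  {"dx":0,"dy":0,"dz":0.06,"wx":0,"wy":0,"wz":0,"hand":0},
])

```text
clock: 6.75
eef_pos: [0.5203, 0.0789, 0.056]
tool_rot: [0.981, 0.196, -0.0, -0.0]
ft_force: [0.1, 0.6, 0.5]
grip_width: -0.0002
grasp_force: 0.0
```

Emit:
drive_tool([
  {"dx":0,"dy":0,"dz":0.03,"wx":0,"wy":0,"wz":0,"hand":0},
  {"dx":0,"dy":0,"dz":0.06,"wx":0,"wy":0,"wz":0,"hand":0},
  {"dx":0,"dy":0,"dz":0.06,"wx":0,"wy":0,"wz":0,"hand":0},
])

```text
clock: 7.05
eef_pos: [0.5206, 0.079, 0.0535]
tool_rot: [0.981, 0.196, 0.0, 0.0]
ft_force: [-0.0, 0.1, 2.2]
grip_width: 0.0003
grasp_force: 0.7
```

Contact.

Emit:
drive_tool([
  {"dx":0,"dy":0,"dz":0.03,"wx":0,"wy":0,"wz":0,"hand":0},
  {"dx":0,"dy":0,"dz":0.06,"wx":0,"wy":0,"wz":0,"hand":0},
  {"dx":0,"dy":0,"dz":0.06,"wx":0,"wy":0,"wz":0,"hand":0},
])

```text
clock: 7.35
eef_pos: [0.5203, 0.0788, 0.0504]
tool_rot: [0.981, 0.196, -0.0, 0.0]
ft_force: [-0.1, 0.1, 2.0]
grip_width: 0.0003
grasp_force: 1.2
```

Emit:
drive_tool([
  {"dx":0,"dy":0,"dz":0.02,"wx":0,"wy":0,"wz":0,"hand":0},
  {"dx":0,"dy":0,"dz":0.04,"wx":0,"wy":0,"wz":0,"hand":0},
  {"dx":0,"dy":0,"dz":0.04,"wx":0,"wy":0,"wz":0,"hand":0},
])

```text
clock: 7.65
eef_pos: [0.5205, 0.079, 0.0479]
tool_rot: [0.981, 0.196, -0.0, -0.0]
ft_force: [0.9, -0.4, -0.1]
grip_width: 0.0001
grasp_force: 0.0
```

The force rose and then vanished at TCP z≈0.050, which fits a click. Contact on a sprung pad comes at TCP≈0.054. Now to the left section.

Emit:
drive_tool([
  {"dx":0,"dy":0,"dz":-0.4,"wx":0,"wy":0,"wz":0,"hand":0},
  {"dx":0,"dy":0,"dz":-0.8,"wx":0,"wy":0,"wz":0,"hand":0},
  {"dx":0.4,"dy":-0.5,"dz":-0.8,"wx":0,"wy":0,"wz":0,"hand":0},
  {"dx":0.8,"dy":-1.0,"dz":-0.8,"wx":0,"wy":0,"wz":0,"hand":0},
  {"dx":1.08,"dy":-1.44,"dz":-0.8,"wx":0,"wy":0,"wz":0,"hand":0},
  {"dx":1.08,"dy":-1.44,"dz":-0.8,"wx":0,"wy":0,"wz":0,"hand":0},
  {"dx":1.08,"dy":-1.44,"dz":-0.5,"wx":0,"wy":0,"wz":0,"hand":0},
  {"dx":1.08,"dy":-1.44,"dz":-0.2,"wx":0,"wy":0,"wz":0,"hand":0},
  {"dx":1.08,"dy":-1.44,"dz":-0.15,"wx":0,"wy":0,"wz":0,"hand":0},
  {"dx":1.08,"dy":-1.44,"dz":-0.1,"wx":0,"wy":0,"wz":0,"hand":0},
  {"dx":1.08,"dy":-1.44,"dz":-0.1,"wx":0,"wy":0,"wz":0,"hand":0},
])

```text
clock: 8.75
eef_pos: [0.5428, 0.1658, 0.0534]
tool_rot: [0.981, 0.196, 0.0, 0.0]
ft_force: [0.5, -0.1, -0.4]
grip_width: 0.0001
grasp_force: 0.0
```

Emit:
drive_tool([
  {"dx":0,"dy":0,"dz":0.03,"wx":0,"wy":0,"wz":0,"hand":0},
  {"dx":0,"dy":0,"dz":0.06,"wx":0,"wy":0,"wz":0,"hand":0},
  {"dx":0,"dy":0,"dz":0.06,"wx":0,"wy":0,"wz":0,"hand":0},
])

```text
clock: 9.05
eef_pos: [0.5434, 0.1663, 0.0516]
tool_rot: [0.981, 0.196, 0.001, -0.0]
ft_force: [-1.7, -0.5, 5.4]
grip_width: 0.0
grasp_force: 2.7
```

Emit:
drive_tool([
  {"dx":0,"dy":0,"dz":0.02,"wx":0,"wy":0,"wz":0,"hand":0},
  {"dx":0,"dy":0,"dz":0.04,"wx":0,"wy":0,"wz":0,"hand":0},
  {"dx":0,"dy":0,"dz":0.04,"wx":0,"wy":0,"wz":0,"hand":0},
])

```text
clock: 9.35
eef_pos: [0.5432, 0.1668, 0.0496]
tool_rot: [0.981, 0.196, 0.001, -0.001]
ft_force: [-0.3, 0.6, 4.4]
grip_width: -0.0001
grasp_force: 2.1
```

Emit:
drive_tool([
  {"dx":0,"dy":0,"dz":0.02,"wx":0,"wy":0,"wz":0,"hand":0},
  {"dx":0,"dy":0,"dz":0.04,"wx":0,"wy":0,"wz":0,"hand":0},
  {"dx":0,"dy":0,"dz":0.04,"wx":0,"wy":0,"wz":0,"hand":0},
])

```text
clock: 9.65
eef_pos: [0.5427, 0.166, 0.0461]
tool_rot: [0.981, 0.196, 0.0, 0.0]
ft_force: [0.8, -0.2, 0.7]
grip_width: -0.0001
grasp_force: 0.0
```

Left clicked, again with the force gone. Next the far section, whose end height is the current one.

Emit:
drive_tool([
  {"dx":0,"dy":0,"dz":-0.4,"wx":0,"wy":0,"wz":0,"hand":0},
  {"dx":0,"dy":0,"dz":-0.8,"wx":0,"wy":0,"wz":0,"hand":0},
  {"dx":0.4,"dy":0.5,"dz":-0.8,"wx":0,"wy":0,"wz":0,"hand":0},
  {"dx":0.8,"dy":1.0,"dz":-0.8,"wx":0,"wy":0,"wz":0,"hand":0},
  {"dx":1.08,"dy":1.44,"dz":-0.8,"wx":0,"wy":0,"wz":0,"hand":0},
  {"dx":1.08,"dy":1.44,"dz":-0.8,"wx":0,"wy":0,"wz":0,"hand":0},
  {"dx":1.08,"dy":1.44,"dz":-0.5,"wx":0,"wy":0,"wz":0,"hand":0},
  {"dx":1.08,"dy":1.44,"dz":-0.25,"wx":0,"wy":0,"wz":0,"hand":0},
  {"dx":1.08,"dy":1.44,"dz":-0.15,"wx":0,"wy":0,"wz":0,"hand":0},
  {"dx":1.08,"dy":1.44,"dz":-0.11,"wx":0,"wy":0,"wz":0,"hand":0},
  {"dx":1.08,"dy":1.44,"dz":-0.08,"wx":0,"wy":0,"wz":0,"hand":0},
  {"dx":1.08,"dy":1.44,"dz":-0.08,"wx":0,"wy":0,"wz":0,"hand":0},
])

```text
clock: 10.85
eef_pos: [0.6198, 0.1207, 0.0506]
tool_rot: [0.981, 0.196, -0.0, -0.0]
ft_force: [-2.8, -0.3, 3.8]
grip_width: 0.0002
grasp_force: 1.8
```

Emit:
drive_tool([
  {"dx":0,"dy":0,"dz":0.02,"wx":0,"wy":0,"wz":0,"hand":0},
  {"dx":0,"dy":0,"dz":0.04,"wx":0,"wy":0,"wz":0,"hand":0},
  {"dx":0,"dy":0,"dz":0.06,"wx":0,"wy":0,"wz":0,"hand":0},
  {"dx":0,"dy":0,"dz":0.08,"wx":0,"wy":0,"wz":0,"hand":0},
  {"dx":0,"dy":0,"dz":0.08,"wx":0,"wy":0,"wz":0,"hand":0},
])

```text
clock: 11.35
eef_pos: [0.6207, 0.1205, 0.0462]
tool_rot: [0.981, 0.196, 0.0, 0.0]
ft_force: [-0.2, -0.1, -0.9]
grip_width: 0.0002
grasp_force: 0.0
```

Far clicked. Now the right section.

Emit:
drive_tool([
  {"dx":0,"dy":0,"dz":-0.4,"wx":0,"wy":0,"wz":0,"hand":0},
  {"dx":0,"dy":0,"dz":-0.8,"wx":0,"wy":0,"wz":0,"hand":0},
  {"dx":-0.4,"dy":0.5,"dz":-0.8,"wx":0,"wy":0,"wz":0,"hand":0},
  {"dx":-0.8,"dy":1.0,"dz":-0.8,"wx":0,"wy":0,"wz":0,"hand":0},
  {"dx":-1.08,"dy":1.45,"dz":-0.8,"wx":0,"wy":0,"wz":0,"hand":0},
  {"dx":-1.08,"dy":1.45,"dz":-0.8,"wx":0,"wy":0,"wz":0,"hand":0},
  {"dx":-1.08,"dy":1.45,"dz":-0.5,"wx":0,"wy":0,"wz":0,"hand":0},
  {"dx":-1.08,"dy":1.45,"dz":-0.25,"wx":0,"wy":0,"wz":0,"hand":0},
  {"dx":-1.08,"dy":1.45,"dz":-0.15,"wx":0,"wy":0,"wz":0,"hand":0},
  {"dx":-1.08,"dy":1.45,"dz":-0.11,"wx":0,"wy":0,"wz":0,"hand":0},
  {"dx":-1.08,"dy":1.45,"dz":-0.08,"wx":0,"wy":0,"wz":0,"hand":0},
  {"dx":-1.08,"dy":1.45,"dz":-0.08,"wx":0,"wy":0,"wz":0,"hand":0},
])

```text
clock: 12.55
eef_pos: [0.598, 0.033, 0.0505]
tool_rot: [0.981, 0.196, -0.0, 0.0]
ft_force: [-2.9, -0.8, 3.9]
grip_width: 0.0001
grasp_force: 2.0
```

Emit:
drive_tool([
  {"dx":0,"dy":0,"dz":0.02,"wx":0,"wy":0,"wz":0,"hand":0},
  {"dx":0,"dy":0,"dz":0.04,"wx":0,"wy":0,"wz":0,"hand":0},
  {"dx":0,"dy":0,"dz":0.06,"wx":0,"wy":0,"wz":0,"hand":0},
  {"dx":0,"dy":0,"dz":0.08,"wx":0,"wy":0,"wz":0,"hand":0},
  {"dx":0,"dy":0,"dz":0.08,"wx":0,"wy":0,"wz":0,"hand":0},
])

```text
clock: 13.05
eef_pos: [0.5984, 0.033, 0.0461]
tool_rot: [0.981, 0.196, 0.0, -0.0]
ft_force: [0.7, -0.1, -1.2]
grip_width: -0.0001
grasp_force: 0.0
```

Now raise, back off to clear the view, and check.

Emit:
drive_tool([
  {"dx":0,"dy":0,"dz":-0.6,"wx":0,"wy":0,"wz":0,"hand":0},
  {"dx":0,"dy":0,"dz":-1.4,"wx":0,"wy":0,"wz":0,"hand":0},
  {"dx":0,"dy":0,"dz":-2.2,"wx":0,"wy":0,"wz":0,"hand":0},
  {"dx":-0.5,"dy":0.6,"dz":-3.0,"wx":0,"wy":0,"wz":0,"hand":0},
  {"dx":-1.2,"dy":1.2,"dz":-3.0,"wx":0,"wy":0,"wz":0,"hand":0},
  {"dx":-1.9,"dy":1.8,"dz":-3.0,"wx":0,"wy":0,"wz":0,"hand":0},
  {"dx":-2.6,"dy":2.4,"dz":-3.0,"wx":0,"wy":0,"wz":0,"hand":0},
  {"dx":-3.2,"dy":3.0,"dz":-3.0,"wx":0,"wy":0,"wz":0,"hand":0},
  {"dx":-3.2,"dy":3.0,"dz":-3.0,"wx":0,"wy":0,"wz":0,"hand":0},
])

```text
clock: 13.95
eef_pos: [0.5062, -0.1715, 0.1964]
tool_rot: [0.981, 0.193, -0.0, 0.001]
ft_force: [-0.1, -0.2, 0.2]
grip_width: -0.0001
grasp_force: 0.0
```

```bash
python3 - <<'E'
from h import *
b=bot.camera('scene')[:,:,::-1];t=bot.camera('top')[:,:,::-1];print(bot.get_obs()['ft_force'])
b0=cv2.imread('pics/scene0.png');t0=cv2.imread('pics/top0.png')
f=lambda b:cv2.resize(b[175:300,220:360],(400,357),interpolation=cv2.INTER_CUBIC)
g=lambda b:cv2.resize(b[125:235,215:355],(300,236),interpolation=cv2.INTER_CUBIC)
A=np.hstack([f(b0),f(b)]);B=np.hstack([g(t0),g(t)]);B=cv2.copyMakeBorder(B,0,0,0,200,cv2.BORDER_CONSTANT)
cv2.imwrite('pics/end.png',np.vstack([A,B]))
E
```

```text
[-0.00675183  0.55223589  0.95191665]
```

View pics/end.png

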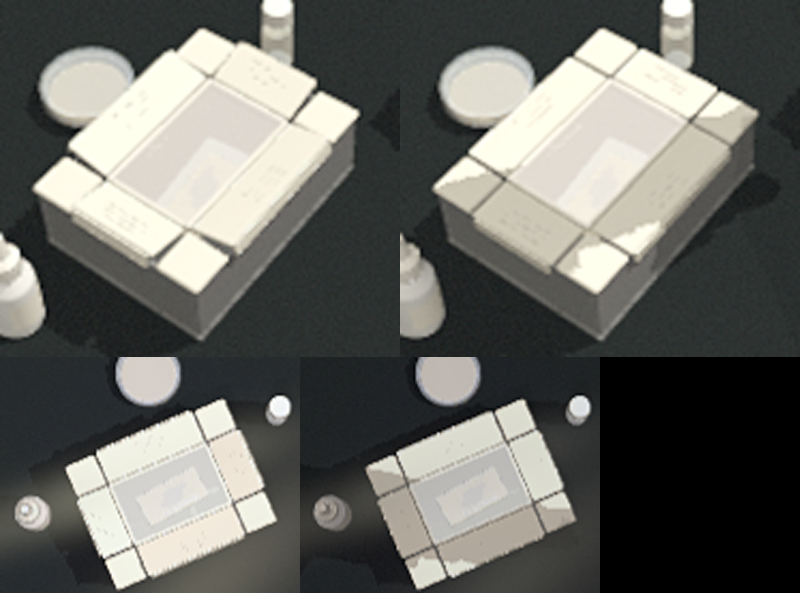

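All four sections lie flush with the corners. The box, bottle, vial and dish haven't moved, and the arm is clear of everything.

```bash
python3 -c "
from workcell import bot
print(bot.job_done())"
```

```text
the job is handed in; nothing more can be done
None
```

I pressed all four rim sections of the large grey box down until they clicked, and handed the job in at about 14 s. In the last pictures they lay flush, and the box, bottle, vial and dish had not moved. The hand-in gave no verdict.

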